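Make up two bench kits in the entomology lab

ROBOT

A 6-joint arm with a two-finger parallel gripper is mounted at the origin on the work surface. World frame = base frame: x ahead of the robot, y to its left, z up, the work surface at z = 0. Lengths are in mm, angles in rad, forces in N, time in s.
With the tool pointing down it reaches from about 350 to 775 mm from the base axis. Payload 7.3 kg.
Tool frame: the origin (TCP) lies at the very end of the fingers, on their centre line; the grasp point (between the pads) lies 19 mm behind it; x points along the fingers, y is the direction in which the jaws open and shut, and the axes are right-handed (so a half turn about x gives the same grasp; the last joint's range is limited). The gripper opens to 92 mm and grips with 3 to 60 N. Pads are 19 mm wide; open, the fingers measure 130 mm over their backs; the gripper's body (75 mm by 190 mm) begins 47 mm behind the grasp point.
Start: joints at [1.055, 0.342, 1.524, -0, 1.275, -0.146], TCP at [189.737, 489.535, 226.741] pointing down, gripper open.
Joint ranges: [-2.53, 2.53], [-0.77, 2.02], [0.04, 2.7], [-1, 4.14], [0.28, 2.66], [-3.11, 3.11]. Speed limits (rad/s): [2.57, 2.57, 3.14, 3.14, 3.14, 3.14].

INTERFACE

Orientations are given as [roll, pitch, yaw] about the fixed x, y, z axes, in that order (R = Rz(yaw) Ry(pitch) Rx(roll)).
In Python, from plant import bot gives the robot as it stands.
- The arm moves only by the tool step_arm, never from a script. Its argument "targets" is a list that holds one entry, the list of rows, each a list of 4 numbers: the shift along the tool's x, y, z in m, then the turn about the tool's x in degrees. A call has exactly 5 rows; each row is the pose to reach, as a shift and turn from the pose measured when the call began, along the tool's axes at that moment; what a row does not reach only later rows make up. A row lasts 1/12 s, in which the tool goes at most 41.7 mm and 7.16 degrees, less where a joint would pass 70% of its speed; a pose out of reach is approached as far as the arm can. A call with a gripper value outside its range is refused whole. "jaw" is the closure, from 0 (fully open) to 1 (shut), set as the call begins (left out, the last holds). The fingers move at their own pace and stop on an object; the grip force is fixed at half the most. Time passes only in rows, so rows that repeat a pose let the fingers close, or fill a call up. It gives the time, the measured TCP pose, the force and the opening at its end, in the units of the state.
- bot.get_obs(): the state, without advancing time (a new reading comes with each control period).
- bot.capture(name): name is "scene" or "top" or "wrist"; returns a dict with "color" (400x640x3 uint8, red, green, blue), "depth" (400x640 float32, mm along the optical axis (not along the pixel's ray), 0 where there is no reading), "fov_y" (degrees; the focal length in pixels is half the picture's height over the tangent of half this angle, whatever the lens; pixels are square), "cx", "cy" (the principal point, pixels), "rvec" (rotation vector, rad) and "tvec" (3), from world to camera coordinates, as OpenCV has them. Camera axes: x right, y down, z forward; pixel columns grow to the right and rows downward; lengths in mm; the calibration is good to about 2 mm. A picture is of the moment at which its call begins.
- bot.close_job(): hands the job in, once; it reports no verdict.
The state is a dict: "time": time; "joint_positions": joint angles; "dq": joint speeds; "tau": joint torques, N m; "tool_pos": TCP position; "tcp_rot": TCP orientation; "contact_force": force on the tool from outside, world axes, zero at the start; "moment": the same for the moment, N m; "grip_width": finger opening in mm.
Only numpy, scipy, OpenCV 4.12 (cv2) and the standard library are available. Lean on these libraries where they do the work, as an engineer would, in place of code of your own. Each camera call takes 0.05 s, during which the arm holds its last target. There are 200 camera calls.

TASK

Make up the two kits from the stock on the bench. In the three-bay tray put the specimen dish in the wide end bay, the tall slim jar in the middle bay and the spray can in the narrow end bay; in the two-bay tray put the squat jar in the wide bay and the microscope eyepiece in the narrow bay. Everything must stand upright on its bay's floor as it stood on the bench, and the two covered insect cups and the little slide box must stay where they are.

Things in the scene. Friction and masses are not known exactly. Their poses are not given: they have to be found in the camera images.
- tray3: three-bay kit tray: low bare steel tray, 240 mm long (x), 108 mm wide (y), two cross walls, three bays in a row, each 100 mm across. Fixed. Walls 4 mm thick, 12 mm high; floor 4 mm thick. Origin: centre of its underside; x along it, y across, z up. Wide end bay, 88 mm long, centred at x = -72 mm; middle bay, 68 mm long, at x = +10 mm; narrow end bay, 68 mm long, at x = +82 mm (all at y = 0).
- tray2: two-bay kit tray: low bare steel tray, 168 mm long (x), 108 mm wide (y), one cross wall, two bays, each 100 mm across. Fixed. Walls 4 mm thick, 12 mm high; floor 4 mm thick. Origin: centre of its underside; x along it, y across, z up. Wide bay, 88 mm long, centred at x = -36 mm; narrow bay, 68 mm long, at x = +46 mm (both at y = 0).
- can: small aerosol spray can, standing, the tallest of the stock: a bare aluminium cylinder 38 mm in diameter and 72 mm high with a slightly narrower white cap on it (32 mm in diameter at the top), 95 mm high in all, 60 to 130 g. Origin at the centre of its underside, z up.
- tall_jar: tall slim jar: clear plastic, 38 mm in diameter, with a white screw lid 40 mm in diameter and 14 mm high; 70 mm high in all, 35 to 70 g. Origin at the centre of its underside, z up.
- squat_jar: squat jar: clear plastic, 54 mm in diameter, with a white screw lid 56 mm in diameter and 14 mm high; 42 mm high in all, 50 to 100 g. Origin at the centre of its underside, z up.
- dish: closed specimen dish: a low clear glass dish 57 mm in diameter with a glass lid 60 mm in diameter covering its upper 14 mm (one rigid piece), a white paper disc inside; 26 mm high in all, 40 to 85 g. Origin at the centre of its underside, z up.
- eyepiece: black microscope eyepiece standing on its rubber eyecup: eyecup 40 mm in diameter and 24 mm high, above it a dark metal barrel 30 mm in diameter; 50 mm high in all, 60 to 130 g. Origin at the centre of its underside, z up.
- cup1: covered insect cup, to be left alone: clear plastic cup, 60 mm in diameter at its flat white cover, 66 mm high, with a small cork (to 72 mm) on the cover and brown feed on its floor; loose, 120 g. Origin at the centre of its underside, z up.
- cup2: a second covered insect cup, exactly like the first, also to be left alone. Origin at the centre of its underside, z up.
- slide_box: little flat slide box, to be left alone: grey with a white lid, 56 mm (x) by 36 mm (y), 20 mm high; loose, 100 g. Origin at the centre of its underside, z up.

How it is judged (in metres and radians):
At the end, for the whole second after the job is handed in: Each of the five things stands in its named bay, on the floor, upright within 7 degrees, released and at rest, its centre within 18 mm of the bay's centre along the tray and 24 mm across it (a little more where there is room). Cups and slide box within 20 mm of their starts (x of dish in the frame of tray3 between -0.09 and -0.054 m and y of dish in the frame of tray3 between -0.024 and 0.024 m and z of dish in the frame of tray3 between 0.001 and 0.008 m and angle between each of dish, tall_jar, can, squat_jar, eyepiece's own z axis and vertical below 0.12 rad and linear speed of each of dish, tall_jar, can, squat_jar, eyepiece below 0.02 m/s and angular speed of each of dish, tall_jar, can, squat_jar, eyepiece below 0.3 rad/s and x of tall_jar in the frame of tray3 between -0.008 and 0.028 m and y of tall_jar in the frame of tray3 between -0.034 and 0.034 m and z of tall_jar in the frame of tray3 between 0.001 and 0.008 m and x of can in the frame of tray3 between 0.064 and 0.1 m and y of can in the frame of tray3 between -0.034 and 0.034 m and z of can in the frame of tray3 between 0.001 and 0.008 m and x of squat_jar in the frame of tray2 between -0.056 and -0.016 m and y of squat_jar in the frame of tray2 between -0.026 and 0.026 m and z of squat_jar in the frame of tray2 between 0.001 and 0.008 m and x of eyepiece in the frame of tray2 between 0.028 and 0.064 m and y of eyepiece in the frame of tray2 between -0.034 and 0.034 m and z of eyepiece in the frame of tray2 between 0.001 and 0.008 m and distance of each of cup1, cup2, slide_box from where it was at the start of the episode below 0.02 m); the robot touches nothing.
It fails at once if a covered cup (bystander) is moved more than 20 mm or tipped (distance of cup1 from where it was at the start of the episode above 0.02 m or angle between cup1's own z axis and vertical above 0.35 rad).
It fails at once if a covered cup (bystander) is moved more than 20 mm or tipped (distance of cup2 from where it was at the start of the episode above 0.02 m or angle between cup2's own z axis and vertical above 0.35 rad).
It fails at once if the slide box (bystander) is moved more than 20 mm or tipped (distance of slide_box from where it was at the start of the episode above 0.02 m or angle between slide_box's own z axis and vertical above 0.35 rad).
It also fails if it takes over 128 s, if anything falls off the work surface, if the arm or the gripper's body presses on something with over 40 N, if the wrist force passes 120 N, or if a joint passes its speed limit or range.

## Working session

There is one attempt and no reset: what is moved stays moved. The work goes in short steps, Python scripts to look and compute and a tool call to move; the robot and the scene stay as the last step left them, time stands still between calls to the robot, and variables do not carry over. Pictures are saved under pics/ and viewed, about 12 in all and at most 16, crops included, and the job is handed in when it is done.

Besides the shell and the picture viewer there is one more tool, called by a JSON object that holds its "method" and its "body", one argument or row to a line. step_arm: Moves the arm, as the interface text tells. Its arguments: {"type":"object","properties":{"targets":{"type":"array","items":{"type":"array","items":{"type":"array","items":{"type":"number"}}}},"jaw":{"type":"number"}},"required":["targets"]}

```bash
ls; mkdir -p pics; cat > h.py <<'E'
import numpy as np, cv2
from plant import bot
def K(c):
    f=200/np.tan(np.radians(c["fov_y"])/2); return np.array([[f,0,c["cx"]],[0,f,c["cy"]],[0,0,1]])
def ray(c,u,v,z):
    R=cv2.Rodrigues(np.array(c["rvec"],float))[0]; t=np.array(c["tvec"],float).ravel()
    o=-R.T@t; d=R.T@np.linalg.inv(K(c))@np.array([u,v,1.]); return o+d*(z-o[2])/d[2]
def proj(c,p):
    return cv2.projectPoints(np.array([p],float),np.array(c["rvec"],float),np.array(c["tvec"],float),K(c),None)[0].ravel()
def cloud(c):
    R=cv2.Rodrigues(np.array(c["rvec"],float))[0]; t=np.array(c["tvec"],float).ravel()
    v,u=np.mgrid[:400,:640]; k=K(c); d=c["depth"]
    P=np.stack([(u-k[0,2])/k[0,0]*d,(v-k[1,2])/k[1,1]*d,d],-1)
    return (P-t)@R
def cap(n,save=None):
    c=bot.capture(n)
    if save: cv2.imwrite(f"pics/{save}.png",c["color"][:,:,::-1])
    return c
E
python3 - <<'E'
from h import *
import pickle
for n in("scene","top","wrist"):
    c=cap(n,n+"0"); pickle.dump(c,open(n+"0.pkl","wb"))
    print(n,c["fov_y"],c["cx"],c["cy"],np.round(c["tvec"]).ravel())
print(bot.get_obs())
E
```

```text
pics
scene 49.21782732308175 319.74851016083403 201.1325679705102 [-279. -275. 1335.]
top 54.98193710746266 322.3643928174587 201.74731767351008 [-12. 579. 930.]
wrist 61.80267222702882 316.3565480830865 196.5959658502982 [-524.  -35.  392.]
{'time': 0.15, 'joint_positions': array([ 1.05502384e+00,  3.42545873e-01,  1.52477569e+00, -1.01200949e-05,
        1.27541223e+00, -1.46004872e-01]), 'dq': array([ 1.39910986e-03, -1.24023913e-03, -3.14110042e-03, -9.61791090e-05,
       -1.27828806e-03, -4.13332226e-04]), 'tau': array([ 1.75979323e-03, -4.31468582e+01, -2.44353515e+01,  7.19342474e-02,
        5.36916603e-02, -1.01413300e-04]), 'tool_pos': array([189.56943396, 489.25836232, 226.22098675]), 'tcp_rot': array([-1.70831998,  1.56965515, -2.07808464]), 'contact_force': array([ 0.00709833, -0.17165657, -0.67356792]), 'moment': array([ 0.00290826,  0.01902304, -0.01497664]), 'grip_width': 92.44844290831888}
```

View pics/top0.png

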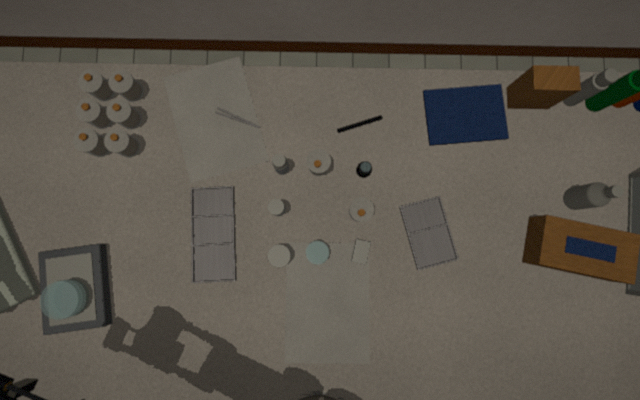

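View pics/scene0.png

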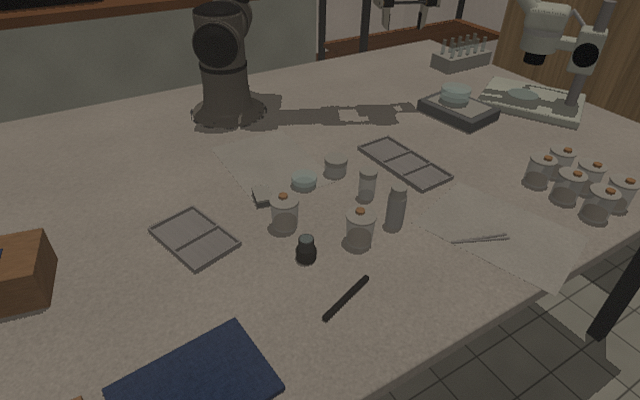

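The top view shows the stock at (col,row): can (280,163), cup (320,163), eyepiece (364,169), tall jar (277,207), cup (361,211), squat jar (280,255), dish (318,251) and slide box (361,251). tray3 is at (214,234) and tray2 at (428,233). The scene view agrees with this layout.

```bash
python3 - <<'E'
from h import *
import pickle
c=pickle.load(open("top0.pkl","rb")); P=cloud(c); 
im=c["color"]
obj=dict(can=(280,163,95),cupA=(320,163,66),eye=(364,169,50),tall=(277,207,70),cupB=(361,211,66),squat=(280,255,42),dish=(318,251,26),box=(361,251,20))
z=P[...,2]; ok=c["depth"]>0
print("table z",np.median(z[200:240,300:340]), "valid",ok.mean())
m=((z>9)&ok).astype(np.uint8); m[:150]=0;m[290:]=0;m[:,:180]=0;m[:,470:]=0
n,l,s,ce=cv2.connectedComponentsWithStats(m)
for i in range(1,n):
    if s[i,4]<15: continue
    q=P[l==i]; zz=q[:,2]; t=q[zz>np.percentile(zz,70)-6]
    print(s[i],np.round(ce[i]),"ztop",np.round(np.percentile(zz,[10,50,90,98])),"ctr",np.round((t.min(0)+t.max(0))/2)[:2],np.round(np.ptp(t,axis=0))[:2])
for k,(u,v,h) in obj.items(): print(k,np.round(ray(c,u,v,h)))
g=cv2.resize(im[140:290,180:470][:,:,::-1],None,fx=2.75,fy=2.75,interpolation=cv2.INTER_CUBIC)
cv2.imwrite("pics/crop.png",cv2.convertScaleAbs(g,alpha=1.6))
E
```

```text
table z -0.3911354140635417 valid 0.99609375
[307 150  24  25 495] [318. 161.] ztop [63. 66. 69. 73.] ctr [675.   6.] [56. 56.]
[272 153  17  21 272] [280. 163.] ztop [38. 92. 96. 97.] ctr [672. 101.] [31. 31.]
[356 161  16  16 205] [364. 169.] ztop [21. 47. 51. 53.] ctr [ 667. -110.] [28. 28.]
[191 186  45  97 493] [211. 226.] ztop [10. 12. 14. 15.] ctr [497. 271.] [243. 120.]
[349 197  25  25 496] [361. 209.] ztop [63. 66. 69. 73.] ctr [560. -99.] [59. 56.]
[400 196  59  74 320] [431. 236.] ztop [10. 12. 14. 15.] ctr [ 508. -276.] [186. 147.]
[268 198  18  18 247] [276. 207.] ztop [59. 69. 72. 72.] ctr [563. 108.] [39. 36.]
[418 199  10   4  16] [423. 200.] ztop [10. 11. 13. 14.] ctr [ 588. -262.] [ 8. 24.]
[411 226  26   8  40] [423. 229.] ztop [10. 12. 14. 15.] ctr [ 514. -262.] [19. 64.]
[352 239  19  25 342] [361. 251.] ztop [17. 20. 22. 23.] ctr [ 458. -103.] [60. 46.]
[306 240  24  25 451] [317. 252.] ztop [24. 25. 28. 29.] ctr [454.   6.] [59. 57.]
[268 244  23  23 419] [279. 255.] ztop [40. 42. 44. 45.] ctr [446.  99.] [53. 54.]
[199 280  28   3  45] [213. 281.] ztop [10. 12. 14. 15.] ctr [379. 266.] [ 6. 68.]
can [663.  97.  95.]
cupA [670.   3.  66.]
eye [ 660. -107.   50.]
tall [561. 104.  70.]
cupB [554. -98.  66.]
squat [446.  97.  42.]
dish [457.   5.  26.]
box [ 458. -103.   20.]
```

View pics/crop.png

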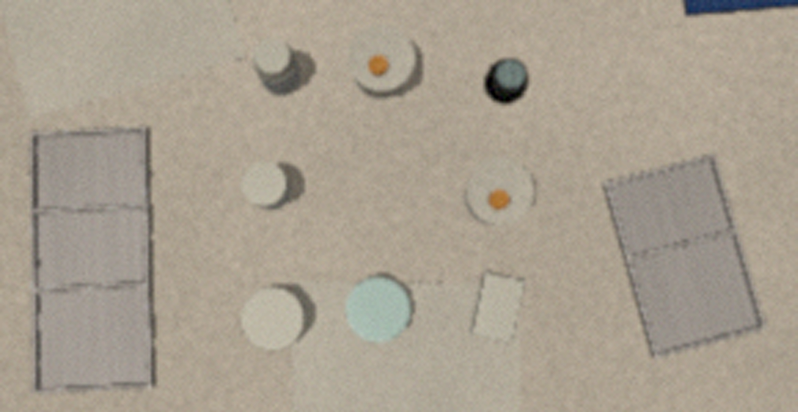

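The enlarged crop shows all eight things clearly. In both trays the longer bay is at the bottom (nearer the robot), so +x of each tray points away from the robot.

```bash
cat >> h.py <<'E'
from scipy.spatial.transform import Rotation as Rot
def tool():
    o=bot.get_obs(); return np.array(o["tool_pos"]),Rot.from_euler("xyz",o["tcp_rot"]).as_matrix(),o
E
python3 - <<'E'
from h import *
import pickle
c=pickle.load(open("top0.pkl","rb")); P=cloud(c); z=P[...,2]
ok=(c["depth"]>0)&(z>7)&(z<20)
for nm,(a,b),(x0,x1) in(("t3",(185,245),(180,290)),("t2",(395,465),(190,280))):
    m=np.zeros_like(ok); m[x0:x1,a:b]=ok[x0:x1,a:b]
    q=P[m][:,:2].astype(np.float32); r=cv2.minAreaRect(q); print(nm,r)
    bx=cv2.boxPoints(r); e=[bx[1]-bx[0],bx[2]-bx[1]]; L=max(e,key=np.linalg.norm); L=L*np.sign(L[0]); yaw=np.arctan2(L[1],L[0]); ax=L/np.linalg.norm(L)
    s=(q-r[0])@ax; print("yaw",np.degrees(yaw)); h=np.histogram(s,bins=np.arange(-124,126,4))
    print([(int(x),int(n)) for x,n in zip(h[1],h[0]) if n>6])
    for bay in ((-72,10,82) if nm=="t3" else (-36,46)): print("bay",bay,np.round(np.array(r[0])+ax*bay))
p,R,o=tool(); print(p,np.round(R,3))
E
```

```text
t3 ((497.6597900390625, 271.7441711425781), (240.05792236328125, 108.96546173095703), 3.4182865619659424)
yaw 3.418282
[(-120, 74), (-112, 9), (-108, 7), (-104, 8), (-100, 8), (-96, 7), (-88, 10), (-80, 8), (-72, 10), (-68, 9), (-64, 7), (-60, 12), (-56, 9), (-52, 8), (-48, 10), (-40, 9), (-36, 7), (-32, 11), (-28, 68), (-20, 10), (-16, 8), (-8, 9), (0, 10), (8, 8), (12, 8), (20, 9), (24, 7), (28, 10), (32, 12), (40, 19), (44, 64), (48, 11), (56, 9), (60, 9), (64, 8), (68, 10), (76, 9), (80, 7), (84, 8), (88, 8), (92, 10), (96, 9), (104, 8), (112, 16), (116, 66)]
bay -72 [426. 267.]
bay 10 [508. 272.]
bay 82 [580. 277.]
t2 ((507.6719970703125, -276.7151794433594), (167.9547882080078, 109.90229034423828), 15.586832046508789)
yaw 15.586825
[(-84, 69), (-80, 14), (-72, 7), (-68, 8), (-64, 10), (-56, 7), (-52, 7), (-48, 9), (-44, 9), (-40, 7), (-32, 8), (-24, 10), (-20, 7), (-16, 11), (-12, 7), (-8, 7), (-4, 7), (4, 10), (8, 65), (12, 12), (16, 7), (28, 8), (32, 7), (36, 9), (40, 9), (44, 9), (48, 7), (60, 8), (64, 12), (68, 8), (76, 11), (80, 64)]
bay -36 [ 473. -286.]
bay 46 [ 552. -264.]
[189.56943396 489.25836232 226.22098675] [[-0.001  0.361  0.932]
 [-0.001  0.932 -0.361]
 [-1.    -0.001 -0.   ]]
```

{"method": "step_arm", "body": {
  "targets": [
    [[0,0,0,7],[0,0,0,14],[0,0,0,14],[0,0,0,14],[0,0,0,14]]
  ]
}}

```text
time: 0.57
tool_pos: [189.5, 489.2, 226.1]
tcp_rot: [-1.46, 1.569, -2.07]
contact_force: [0.0, 0.1, -0.0]
grip_width: 91.6
```

Both trays match the given sizes (240x109 and 168x110 mm), and their cross walls are where they should be. Next I turn the tool so the jaws open along world y.

{"method": "step_arm", "body": {
  "targets": [
    [[0,0,0,-7.1],[0,0,0,-14.2],[0,0,0,-21.3],[0,0,0,-28.4],[0,0,0,-35.2]]
  ]
}}

```text
time: 0.98
tool_pos: [189.6, 489.1, 226.0]
tcp_rot: [-2.051, 1.569, -2.038]
contact_force: [-0.3, -0.9, -0.9]
grip_width: 91.8
```

{"method": "step_arm", "body": {
  "targets": [
    [[0,0,0,0],[0,0,0,0],[0,0,0,0],[0,0,0,0],[0,0,0,0]]
  ]
}}

```text
time: 1.4
tool_pos: [189.5, 489.2, 226.1]
tcp_rot: [-2.086, 1.569, -2.074]
contact_force: [-0.2, 0.1, -1.1]
grip_width: 91.8
```

```bash
python3 -c "
from h import *
p,R,o=tool(); print(p,np.round(R,3),o['joint_positions'])"
```

```text
[189.53946737 489.17869636 226.06515673] [[-0.001 -0.012  1.   ]
 [-0.001  1.     0.012]
 [-1.    -0.001 -0.001]] [ 1.05500380e+00  3.42707882e-01  1.52498119e+00 -1.93879644e-05
  1.27537709e+00 -5.27444477e-01]
```

{"method": "step_arm", "body": {
  "targets": [
    [[0,-0.026,0.032,0],[0,-0.052,0.064,0],[0,-0.078,0.096,0],[0,-0.104,0.128,0],[0,-0.13,0.16,0]]
  ],
  "jaw": 0.3
}}

```text
time: 1.82
tool_pos: [352.2, 359.7, 226.2]
tcp_rot: [-1.964, 1.57, -1.952]
contact_force: [0.8, 1.3, -0.8]
grip_width: 65.8
```

{"method": "step_arm", "body": {
  "targets": [
    [[0,-0.026,0.032,0],[0,-0.052,0.064,0],[0,-0.078,0.096,0],[0,-0.104,0.128,0],[0,-0.13,0.16,0]]
  ]
}}

```text
time: 2.23
tool_pos: [515.1, 229.9, 226.5]
tcp_rot: [-1.702, 1.57, -1.692]
contact_force: [0.3, 0.6, 0.3]
grip_width: 64.3
```

{"method": "step_arm", "body": {
  "targets": [
    [[0,-0.026,0.026,0],[0,-0.052,0.052,0],[0,-0.078,0.078,0],[0,-0.104,0.104,0],[0,-0.104,0.104,0]]
  ]
}}

```text
time: 2.65
tool_pos: [623.9, 121.5, 225.5]
tcp_rot: [-1.187, 1.568, -1.182]
contact_force: [-1.0, -0.2, -0.1]
grip_width: 64.2
```

```bash
python3 -c "
from h import *
c=cap('wrist','w1'); p,R,o=tool(); print(p,o['tcp_rot'],o['grip_width'])
Rc=cv2.Rodrigues(np.array(c['rvec']))[0]; print('cam',-Rc.T@np.ravel(c['tvec']),Rc.round(2))
P=cloud(c); ok=c['depth']>0
for zl,zh in((85,110),(60,76),(44,56),(38,47),(22,31)):
  m=(ok&(P[...,2]>zl)&(P[...,2]<zh)).astype(np.uint8)
  n,l,s,ce=cv2.connectedComponentsWithStats(m)
  for i in range(1,n):
    if s[i,4]>300:
      q=P[l==i]; print(zl,s[i],q.mean(0).round(),np.median(q,0).round(),((q.min(0)+q.max(0))/2).round(1)[:2],np.ptp(q,axis=0).round())
"
```

```text
[621.84807897 124.00585143 225.48591704] [-1.99776888  1.56917938 -1.99257287] 64.46413598972951
cam [551.29493583 121.69112716 384.74404832] [[-0.    1.   -0.  ]
 [ 0.96  0.    0.27]
 [ 0.27 -0.   -0.96]]
85 [278 216  35  36 965] [670. 102.  96.] [669. 101.  96.] [671.  101.3] [32. 32. 14.]
60 [  46   76   69   67 3578] [559. -97.  68.] [559. -96.  67.] [559.3 -98.5] [59. 61. 16.]
60 [ 282   93   43   44 1499] [563. 108.  71.] [563. 108.  71.] [562.8 108.4] [38. 38.  5.]
60 [ 175  201   60   55 2026] [670.   7.  68.] [670.   7.  67.] [676.3   7.2] [58. 60. 16.]
44 [ 95  81  29  57 333] [558. -75.  50.] [558. -73.  50.] [559.  -80.4] [52. 21. 12.]
44 [ 84 200  32  28 679] [ 666. -108.   51.] [ 666. -108.   52.] [ 666.8 -110.1] [29. 31. 10.]
38 [270   0  51  16 556] [467. 101.  43.] [467. 101.  43.] [467.5 100.6] [12. 46.  7.]
22 [ 168    0   63   31 1484] [469.   8.  27.] [469.   8.  27.] [470.5   7.5] [27. 58.  8.]
22 [ 96 190  36  34 402] [ 663. -101.   26.] [659. -99.  25.] [ 666.8 -108.6] [38. 37.  9.]
```

View pics/w1.png

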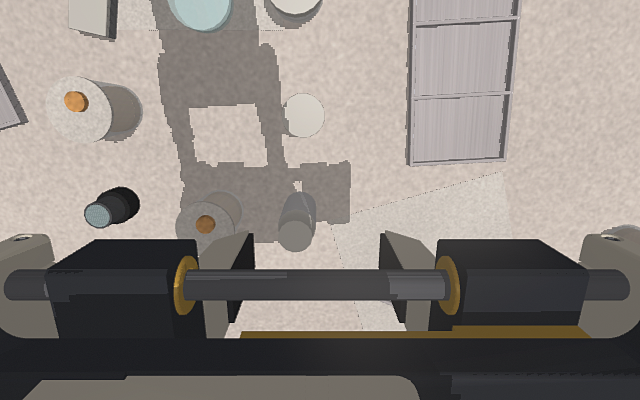

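The wrist view shows the can at (295,236), the tall jar at (303,115), and the cup at (205,215). Measured centres agree with the top camera to within 2 mm.

{"method": "step_arm", "body": {
  "targets": [
    [[0,-0.012,0.025,0],[0,-0.023,0.049,0],[0,-0.023,0.049,0],[0.03,-0.023,0.049,0],[0.06,-0.023,0.049,0]]
  ]
}}

```text
time: 3.12
tool_pos: [671.4, 102.3, 166.7]
tcp_rot: [-0.203, 1.567, -0.198]
contact_force: [1.0, -0.2, -0.2]
grip_width: 64.5
```

{"method": "step_arm", "body": {
  "targets": [
    [[0,0,0,0],[0,0,0,0],[0,0,0,0],[0,0,0,0],[0,0,0,0]]
  ]
}}

```text
time: 3.53
tool_pos: [672.2, 102.7, 169.1]
tcp_rot: [-0.084, 1.563, -0.079]
contact_force: [-0.9, -0.6, -0.3]
grip_width: 64.2
```

{"method": "step_arm", "body": {
  "targets": [
    [[0.034,-0.001,-0.001,0],[0.068,-0.001,-0.001,0],[0.102,-0.001,-0.001,0],[0.129,-0.001,-0.001,0],[0.129,-0.001,-0.001,0]]
  ]
}}

```text
time: 3.95
tool_pos: [668.7, 101.4, 34.7]
tcp_rot: [-2.74, 1.569, -2.735]
contact_force: [-1.5, -0.3, -1.0]
grip_width: 64.4
```

{"method": "step_arm", "body": {
  "targets": [
    [[0,0,0,0],[0,0,0,0],[0,0,0,0],[0,0,0,0],[0,0,0,0]]
  ],
  "jaw": 1
}}

```text
time: 4.37
tool_pos: [669.9, 101.5, 36.9]
tcp_rot: [-0.543, 1.569, -0.537]
contact_force: [-0.1, -0.1, 3.7]
grip_width: 37.4
```

{"method": "step_arm", "body": {
  "targets": [
    [[0,0,0,0],[0,0,0,0],[0,0,0,0],[0,0,0,0],[0,0,0,0]]
  ]
}}

```text
time: 4.78
tool_pos: [669.8, 101.5, 36.9]
tcp_rot: [-0.608, 1.569, -0.602]
contact_force: [-0.0, 0.3, 1.1]
grip_width: 37.5
```

Can gripped at 37.5 mm. I lift it and carry it to the narrow bay at (580,277).

{"method": "step_arm", "body": {
  "targets": [
    [[-0.025,0,0,0],[-0.055,0,0,0],[-0.085,0,0,0],[-0.11,0,0,0],[-0.11,0,0,0]]
  ]
}}

```text
time: 5.2
tool_pos: [672.5, 101.8, 153.3]
tcp_rot: [-0.043, 1.559, -0.037]
contact_force: [1.2, 0.0, 0.7]
grip_width: 37.7
```

{"method": "step_arm", "body": {
  "targets": [
    [[0,0.03,-0.015,0],[0,0.065,-0.033,0],[0,0.1,-0.051,0],[0,0.135,-0.07,0],[0,0.165,-0.085,0]]
  ]
}}

```text
time: 5.62
tool_pos: [584.6, 268.1, 151.2]
tcp_rot: [-0.064, 1.561, -0.058]
contact_force: [1.1, -0.4, -1.1]
grip_width: 37.3
```

{"method": "step_arm", "body": {
  "targets": [
    [[0,0,0,0],[0,0,0,0],[0,0,0,0],[0,0,0,0],[0,0,0,0]]
  ]
}}

```text
time: 6.03
tool_pos: [585.3, 266.7, 150.9]
tcp_rot: [-0.099, 1.561, -0.096]
contact_force: [-0.1, -0.7, -0.9]
grip_width: 37.3
```

```bash
python3 -c "
from h import *
p,R,o=tool(); print(p,R.round(3),o['grip_width'])"
```

```text
[585.30796683 266.69666629 150.86237024] [[ 0.009 -0.004  1.   ]
 [-0.001  1.     0.004]
 [-1.    -0.001  0.009]] 37.25236107226013
```

{"method": "step_arm", "body": {
  "targets": [
    [[0,0.005,-0.003,0],[0.02,0.01,-0.006,0],[0.05,0.01,-0.006,0],[0.08,0.01,-0.006,0],[0.09,0.01,-0.006,0]]
  ]
}}

```text
time: 6.45
tool_pos: [577.9, 275.2, 56.4]
tcp_rot: [-0.848, 1.567, -0.845]
contact_force: [-0.8, -0.2, -2.5]
grip_width: 37.6
```

{"method": "step_arm", "body": {
  "targets": [
    [[0,0,0,0],[0,0,0,0],[0,0,0,0],[0,0,0,0],[0,0,0,0]]
  ]
}}

```text
time: 6.87
tool_pos: [579.0, 275.5, 58.2]
tcp_rot: [-0.353, 1.565, -0.35]
contact_force: [1.0, -0.2, -0.3]
grip_width: 37.6
```

{"method": "step_arm", "body": {
  "targets": [
    [[0.006,0,0,0],[0.012,0,0,0],[0.016,0,0,0],[0.016,0,0,0],[0.016,0,0,0]]
  ]
}}

```text
time: 7.28
tool_pos: [578.8, 275.4, 41.7]
tcp_rot: [-0.476, 1.565, -0.474]
contact_force: [0.1, 0.3, -1.9]
grip_width: 37.4
```

{"method": "step_arm", "body": {
  "targets": [
    [[0,0,0,0],[0,0,0,0],[0,0,0,0],[0,0,0,0],[0,0,0,0]]
  ]
}}

```text
time: 7.7
tool_pos: [578.8, 275.4, 41.8]
tcp_rot: [-0.449, 1.565, -0.446]
contact_force: [-0.2, -0.5, -0.9]
grip_width: 37.5
```

{"method": "step_arm", "body": {
  "targets": [
    [[0,0,0,0],[0,0,0,0],[0,0,0,0],[0,0,0,0],[0,0,0,0]]
  ],
  "jaw": 0.3
}}

```text
time: 8.12
tool_pos: [578.9, 275.4, 41.9]
tcp_rot: [-0.423, 1.565, -0.42]
contact_force: [-1.0, -1.4, -0.2]
grip_width: 63.1
```

{"method": "step_arm", "body": {
  "targets": [
    [[-0.03,0,0,0],[-0.065,0,0,0],[-0.1,0,0,0],[-0.13,0,0,0],[-0.13,0,0,0]]
  ]
}}

```text
time: 8.53
tool_pos: [581.3, 276.9, 179.6]
tcp_rot: [0.097, 1.554, 0.099]
contact_force: [0.2, 0.4, 0.5]
grip_width: 64.2
```

{"method": "step_arm", "body": {
  "targets": [
    [[0,-0.03,-0.003,0],[0,-0.065,-0.006,0],[0,-0.1,-0.01,0],[0,-0.135,-0.014,0],[0,-0.167,-0.016,0]]
  ]
}}

```text
time: 8.95
tool_pos: [564.8, 108.2, 178.7]
tcp_rot: [0.087, 1.554, 0.09]
contact_force: [1.0, 0.4, 0.0]
grip_width: 63.9
```

{"method": "step_arm", "body": {
  "targets": [
    [[0,0,0,0],[0,0,0,0],[0,0,0,0],[0,0,0,0],[0,0,0,0]]
  ]
}}

```text
time: 9.37
tool_pos: [564.9, 109.5, 178.5]
tcp_rot: [0.1, 1.554, 0.104]
contact_force: [0.8, 0.4, 0.8]
grip_width: 64.2
```

```bash
cat >> h.py <<'E'
def blobs(n,ranges,save=None,mn=60):
    c=cap(n,save); P=cloud(c); ok=c['depth']>0
    for zl,zh in ranges:
        m=(ok&(P[...,2]>zl)&(P[...,2]<zh)&(P[...,0]>330)&(P[...,0]<730)&(abs(P[...,1])<350)).astype(np.uint8)
        k,l,s,ce=cv2.connectedComponentsWithStats(m)
        for i in range(1,k):
            if s[i,4]>mn:
                q=P[l==i]; print(zl,s[i],'z',np.median(q[:,2]).round(),((q.min(0)+q.max(0))/2).round(1)[:2],np.ptp(q,axis=0).round())
E
python3 -c "
from h import *
p,R,o=tool(); print(p,R.round(3),o['grip_width'])
blobs('top',[(85,115),(60,80)])"
```

```text
[564.88068811 109.47828227 178.54873612] [[ 0.017 -0.005  1.   ]
 [ 0.002  1.     0.005]
 [-1.     0.002  0.017]] 64.1885256080683
60 [307 149  24  24 466] z 66.0 [677.    6.5] [58. 57. 13.]
60 [350 197  24  25 482] z 66.0 [559.5 -98.8] [58. 56. 13.]
```

{"method": "step_arm", "body": {
  "targets": [
    [[0.03,-0.001,-0.002,0],[0.065,-0.0015,-0.003,0],[0.1,-0.0015,-0.003,0],[0.135,-0.0015,-0.003,0],[0.15,-0.0015,-0.003,0]]
  ]
}}

```text
time: 9.83
tool_pos: [561.7, 108.9, 24.1]
tcp_rot: [0.128, 1.561, 0.134]
contact_force: [-0.9, -0.3, -0.1]
grip_width: 63.9
```

{"method": "step_arm", "body": {
  "targets": [
    [[0,0,0,0],[0,0,0,0],[0,0,0,0],[0,0,0,0],[0,0,0,0]]
  ]
}}

```text
time: 10.25
tool_pos: [562.8, 109.1, 25.7]
tcp_rot: [0.11, 1.557, 0.116]
contact_force: [-0.1, -0.2, -0.1]
grip_width: 63.9
```

```bash
python3 -c "
from h import *
p,R,o=tool(); print(p,R.round(3),o['grip_width'])
blobs('top',[(85,115)]); blobs('scene',[(85,108)],'s1')"
```

```text
[562.84234893 109.13790307  25.7385695 ] [[ 0.013 -0.006  1.   ]
 [ 0.002  1.     0.006]
 [-1.     0.001  0.013]] 63.86156237882626
85 [196 190  15  14 168] z 98.0 [580.4 274.7] [31. 31. 17.]
85 [425 141  15  12 147] z 98.0 [581.2 273.6] [30. 34. 14.]
85 [327 152  85  29 390] z 102.0 [563.4 107.5] [ 75. 175.  22.]
```

View pics/s1.png

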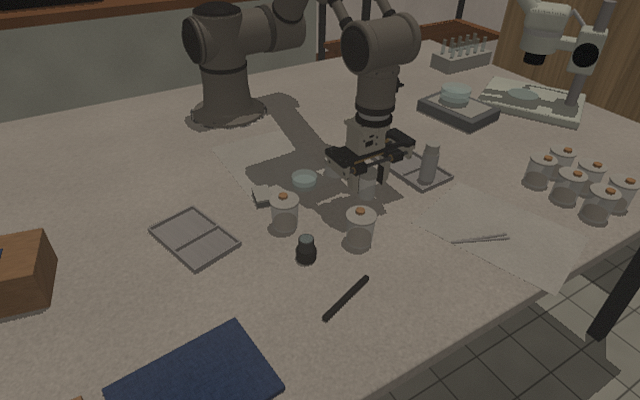

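The scene view shows the can upright in the narrow bay at (429,163). Depth puts it at (580.5,274.5) with its top at 98 mm, so it is standing on the bay floor. I close on the tall jar.

{"method": "step_arm", "body": {
  "targets": [
    [[0,0,0,0],[0,0,0,0],[0,0,0,0],[0,0,0,0],[0,0,0,0]]
  ],
  "jaw": 1
}}

```text
time: 10.77
tool_pos: [562.5, 109.0, 25.4]
tcp_rot: [0.112, 1.558, 0.118]
contact_force: [-0.3, 0.0, 1.5]
grip_width: 39.0
```

{"method": "step_arm", "body": {
  "targets": [
    [[0,0,0,0],[0,0,0,0],[0,0,0,0],[0,0,0,0],[0,0,0,0]]
  ]
}}

```text
time: 11.18
tool_pos: [562.5, 109.0, 25.4]
tcp_rot: [0.111, 1.558, 0.117]
contact_force: [0.1, -0.3, 0.4]
grip_width: 39.2
```

{"method": "step_arm", "body": {
  "targets": [
    [[-0.025,0,0,0],[-0.055,0,0,0],[-0.085,0,0,0],[-0.11,0,0,0],[-0.11,0,0,0]]
  ]
}}

```text
time: 11.6
tool_pos: [563.9, 109.0, 140.7]
tcp_rot: [0.085, 1.549, 0.091]
contact_force: [0.9, 0.6, 0.4]
grip_width: 39.0
```

{"method": "step_arm", "body": {
  "targets": [
    [[0,0.03,-0.012,0],[0,0.065,-0.025,0],[0,0.1,-0.04,0],[0,0.135,-0.052,0],[0,0.163,-0.056,0]]
  ]
}}

```text
time: 12.02
tool_pos: [504.5, 273.7, 139.0]
tcp_rot: [0.085, 1.551, 0.092]
contact_force: [1.3, -0.1, -0.3]
grip_width: 39.2
```

{"method": "step_arm", "body": {
  "targets": [
    [[0,0,0,0],[0,0,0,0],[0,0,0,0],[0,0,0,0],[0,0,0,0]]
  ]
}}

```text
time: 12.43
tool_pos: [504.9, 272.4, 138.9]
tcp_rot: [0.071, 1.551, 0.076]
contact_force: [0.1, -0.4, -0.6]
grip_width: 39.3
```

{"method": "step_arm", "body": {
  "targets": [
    [[0.015,0,0.001,0],[0.045,0,0.001,0],[0.075,0,0.001,0],[0.095,0,0.001,0],[0.095,0,0.001,0]]
  ]
}}

```text
time: 12.85
tool_pos: [505.5, 270.4, 39.7]
tcp_rot: [-0.135, 1.559, -0.132]
contact_force: [-0.6, -1.3, -0.5]
grip_width: 39.3
```

{"method": "step_arm", "body": {
  "targets": [
    [[0,0,0,0],[0,0,0,0],[0,0,0,0],[0,0,0,0],[0,0,0,0]]
  ]
}}

```text
time: 13.27
tool_pos: [506.2, 270.6, 41.0]
tcp_rot: [-0.06, 1.557, -0.056]
contact_force: [-0.9, 0.6, -0.9]
grip_width: 39.1
```

Down 11 mm to about 30, release, lift, then go over to the squat jar at (446,99.5).

{"method": "step_arm", "body": {
  "targets": [
    [[0.004,0,0.001,0],[0.008,0,0.001,0],[0.0107,0,0.001,0],[0.0107,0,0.001,0],[0.0107,0,0.001,0]]
  ]
}}

```text
time: 13.68
tool_pos: [507.1, 270.5, 29.9]
tcp_rot: [-0.083, 1.558, -0.079]
contact_force: [-0.5, 1.4, -0.0]
grip_width: 39.0
```

{"method": "step_arm", "body": {
  "targets": [
    [[0,0,0,0],[0,0,0,0],[0,0,0,0],[0,0,0,0],[0,0,0,0]]
  ]
}}

```text
time: 14.1
tool_pos: [507.2, 270.6, 30.0]
tcp_rot: [-0.074, 1.557, -0.071]
contact_force: [-0.6, -0.0, -0.8]
grip_width: 39.1
```

{"method": "step_arm", "body": {
  "targets": [
    [[0,0,0,0],[0,0,0,0],[0,0,0,0],[0,0,0,0],[0,0,0,0]]
  ],
  "jaw": 0.25
}}

```text
time: 14.52
tool_pos: [507.2, 270.6, 30.0]
tcp_rot: [-0.073, 1.557, -0.07]
contact_force: [-0.2, -0.5, -0.2]
grip_width: 66.8
```

{"method": "step_arm", "body": {
  "targets": [
    [[-0.03,0,0,0],[-0.065,0,0,0],[-0.1,0,0,0],[-0.12,0,0,0],[-0.12,0,0,0]]
  ]
}}

```text
time: 14.93
tool_pos: [508.1, 271.7, 155.4]
tcp_rot: [0.107, 1.548, 0.111]
contact_force: [1.2, -0.6, -0.5]
grip_width: 69.0
```

{"method": "step_arm", "body": {
  "targets": [
    [[0,-0.03,-0.012,0],[0,-0.065,-0.024,0],[0,-0.1,-0.036,0],[0,-0.135,-0.048,0],[0,-0.17,-0.061,0]]
  ]
}}

```text
time: 15.35
tool_pos: [446.5, 100.2, 152.9]
tcp_rot: [0.103, 1.549, 0.107]
contact_force: [1.3, -0.4, 0.8]
grip_width: 68.9
```

{"method": "step_arm", "body": {
  "targets": [
    [[0,0,0,0],[0,0,0,0],[0,0,0,0],[0,0,0,0],[0,0,0,0]]
  ]
}}

```text
time: 15.77
tool_pos: [446.9, 101.2, 152.7]
tcp_rot: [0.111, 1.549, 0.116]
contact_force: [0.0, 0.4, 0.2]
grip_width: 69.0
```

```bash
python3 -c "
from h import *
p,R,o=tool(); print(p,R.round(3),o['grip_width'])
blobs('top',[(85,115),(60,80)]); blobs('scene',[(85,108),(60,80)]);blobs('wrist',[(38,47),(22,31)],mn=300)"
```

```text
[446.88721609 101.21749548 152.73953712] [[ 0.022 -0.006  1.   ]
 [ 0.003  1.     0.006]
 [-1.     0.002  0.022]] 68.97729689111335
85 [196 190  15  14 167] z 98.0 [580.3 274.6] [31. 31. 17.]
60 [307 149  24  24 470] z 66.0 [676.8   6.5] [58. 56. 14.]
60 [201 190  15  17  63] z 76.0 [580.1 269.1] [37. 27. 20.]
60 [350 197  24  25 481] z 66.0 [559.6 -99. ] [58. 56. 14.]
60 [198 220  18  17 236] z 73.0 [508.5 269.2] [38. 40. 17.]
85 [425 141  15  12 149] z 98.0 [581.2 273.4] [33. 33. 16.]
60 [400 137  17  13 177] z 73.0 [509.2 268.4] [41. 40. 16.]
60 [422 151  18  12 140] z 71.0 [583.5 270.7] [32. 35. 20.]
60 [269 191  30  20 480] z 66.0 [559.9 -99.7] [63. 59. 13.]
60 [346 206  31  21 534] z 66.0 [677.1   6.7] [60. 62. 14.]
38 [ 282  155   67   65 3400] z 43.0 [445.5 100.1] [55. 55.  7.]
22 [ 176  159   69   65 3511] z 27.0 [453.9   7. ] [59. 60.  8.]
```

Tall jar placed at (508.7,269) with its top at 73 mm. Both cups are unmoved. Next is the squat jar, with its centre at (445.5,100).

{"method": "step_arm", "body": {
  "targets": [
    [[0.02,-0.001,-0.003,0],[0.055,-0.001,-0.003,0],[0.09,-0.001,-0.003,0],[0.115,-0.001,-0.003,0],[0.13,-0.001,-0.003,0]]
  ]
}}

```text
time: 16.33
tool_pos: [445.0, 100.6, 20.1]
tcp_rot: [0.118, 1.553, 0.125]
contact_force: [-0.1, -0.4, 1.3]
grip_width: 69.1
```

{"method": "step_arm", "body": {
  "targets": [
    [[0,0,0,0],[0,0,0,0],[0,0,0,0],[0,0,0,0],[0,0,0,0]]
  ]
}}

```text
time: 16.75
tool_pos: [445.9, 100.8, 21.2]
tcp_rot: [0.109, 1.55, 0.116]
contact_force: [-0.0, -0.0, -0.4]
grip_width: 69.1
```

{"method": "step_arm", "body": {
  "targets": [
    [[0.002,0,0,0],[0.002,0,0,0],[0.002,0,0,0],[0.002,0,0,0],[0.002,0,0,0]]
  ],
  "jaw": 1
}}

```text
time: 17.17
tool_pos: [446.3, 100.8, 19.7]
tcp_rot: [0.108, 1.549, 0.114]
contact_force: [-0.5, 0.8, 4.8]
grip_width: 55.2
```

{"method": "step_arm", "body": {
  "targets": [
    [[0,0,0,0],[0,0,0,0],[0,0,0,0],[0,0,0,0],[0,0,0,0]]
  ]
}}

```text
time: 17.58
tool_pos: [446.2, 100.8, 19.7]
tcp_rot: [0.107, 1.549, 0.114]
contact_force: [-0.5, 0.3, 3.1]
grip_width: 55.0
```

{"method": "step_arm", "body": {
  "targets": [
    [[-0.025,0,0,0],[-0.055,0,0,0],[-0.085,0,0,0],[-0.11,0,0,0],[-0.11,0,0,0]]
  ]
}}

```text
time: 18.0
tool_pos: [446.4, 100.7, 133.8]
tcp_rot: [0.091, 1.541, 0.098]
contact_force: [0.7, -0.4, 0.1]
grip_width: 55.1
```

{"method": "step_arm", "body": {
  "targets": [
    [[0,-0.03,0.002,0],[0,-0.07,0.004,0],[0,-0.11,0.006,0],[0,-0.15,0.01,0],[0,-0.19,0.012,0]]
  ]
}}

```text
time: 18.42
tool_pos: [459.2, -90.8, 132.8]
tcp_rot: [0.108, 1.542, 0.115]
contact_force: [0.8, -0.0, -0.4]
grip_width: 55.4
```

{"method": "step_arm", "body": {
  "targets": [
    [[0,-0.04,0.003,0],[0,-0.08,0.006,0],[0,-0.12,0.009,0],[0,-0.16,0.012,0],[0,-0.185,0.014,0]]
  ]
}}

```text
time: 18.83
tool_pos: [474.1, -279.4, 131.5]
tcp_rot: [0.095, 1.543, 0.1]
contact_force: [-0.3, 0.1, -1.9]
grip_width: 55.2
```

{"method": "step_arm", "body": {
  "targets": [
    [[0,0,0,0],[0,0,0,0],[0,0,0,0],[0,0,0,0],[0,0,0,0]]
  ]
}}

```text
time: 19.25
tool_pos: [474.1, -277.9, 131.3]
tcp_rot: [0.12, 1.543, 0.127]
contact_force: [-0.3, 0.1, -0.5]
grip_width: 55.0
```

```bash
python3 -c "
from h import *
p,R,o=tool(); print(p,R.round(3),o['grip_width'],o['joint_positions'].round(2))"
```

```text
[ 474.0994792  -277.87646087  131.31999428] [[ 0.027 -0.007  1.   ]
 [ 0.003  1.     0.007]
 [-1.     0.003  0.027]] 55.03374314013612 [-0.68  0.47  1.61  0.02  1.04 -2.27]
```

{"method": "step_arm", "body": {
  "targets": [
    [[0.01,-0.005,-0.002,0],[0.03,-0.008,-0.004,0],[0.06,-0.008,-0.004,0],[0.085,-0.008,-0.004,0],[0.09,-0.008,-0.004,0]]
  ]
}}

```text
time: 19.67
tool_pos: [470.4, -283.3, 37.0]
tcp_rot: [0.353, 1.548, 0.361]
contact_force: [-1.0, 0.9, -1.0]
grip_width: 55.5
```

{"method": "step_arm", "body": {
  "targets": [
    [[0,0,0,0],[0,0,0,0],[0,0,0,0],[0,0,0,0],[0,0,0,0]]
  ]
}}

```text
time: 20.08
tool_pos: [471.1, -283.8, 38.3]
tcp_rot: [0.264, 1.546, 0.271]
contact_force: [0.1, -0.0, -1.5]
grip_width: 55.3
```

{"method": "step_arm", "body": {
  "targets": [
    [[0.004,-0.001,0.001,0],[0.009,-0.002,0.002,0],[0.0135,-0.002,0.002,0],[0.0135,-0.002,0.002,0],[0.0135,-0.002,0.002,0]]
  ]
}}

```text
time: 20.5
tool_pos: [473.2, -285.5, 24.3]
tcp_rot: [0.301, 1.547, 0.309]
contact_force: [-0.2, 0.1, -0.6]
grip_width: 55.2
```

{"method": "step_arm", "body": {
  "targets": [
    [[0,0,0,0],[0,0,0,0],[0,0,0,0],[0,0,0,0],[0,0,0,0]]
  ]
}}

```text
time: 20.92
tool_pos: [473.2, -285.6, 24.5]
tcp_rot: [0.292, 1.547, 0.3]
contact_force: [-0.0, -0.3, -0.9]
grip_width: 55.3
```

{"method": "step_arm", "body": {
  "targets": [
    [[0,0,0,0],[0,0,0,0],[0,0,0,0],[0,0,0,0],[0,0,0,0]]
  ],
  "jaw": 0.15
}}

```text
time: 21.33
tool_pos: [473.2, -285.6, 24.5]
tcp_rot: [0.29, 1.547, 0.298]
contact_force: [0.0, -0.3, -0.4]
grip_width: 77.5
```

{"method": "step_arm", "body": {
  "targets": [
    [[-0.025,0,0,0],[-0.06,0,0,0],[-0.09,0,0,0],[-0.12,0,0,0],[-0.12,0,0,0]]
  ]
}}

```text
time: 21.75
tool_pos: [472.9, -288.5, 150.6]
tcp_rot: [-0.005, 1.539, 0.003]
contact_force: [0.8, -0.4, 0.6]
grip_width: 78.0
```

{"method": "step_arm", "body": {
  "targets": [
    [[0,0.03,-0.002,0],[0,0.07,-0.004,0],[0,0.11,-0.006,0],[0,0.15,-0.009,0],[0,0.18,-0.012,0]]
  ]
}}

```text
time: 22.17
tool_pos: [458.5, -105.9, 149.9]
tcp_rot: [0.023, 1.54, 0.031]
contact_force: [0.8, 0.2, 0.3]
grip_width: 77.8
```

{"method": "step_arm", "body": {
  "targets": [
    [[0,0.03,-0.002,0],[0,0.06,-0.004,0],[0,0.09,-0.006,0],[0,0.112,-0.008,0],[0,0.112,-0.008,0]]
  ]
}}

```text
time: 22.58
tool_pos: [448.6, 9.3, 149.5]
tcp_rot: [0.062, 1.541, 0.073]
contact_force: [-0.1, -0.4, 0.3]
grip_width: 77.7
```

```bash
python3 -c "
from h import *
p,R,o=tool(); print(p,R.round(3),o['grip_width'])
blobs('top',[(34,52)]);blobs('scene',[(34,52)]); blobs('wrist',[(22,31)],'w2',mn=300)"
```

```text
[448.58328812   9.26629649 149.50637164] [[ 0.03  -0.012  0.999]
 [ 0.002  1.     0.012]
 [-1.     0.002  0.03 ]] 77.71648109544293
34 [359 161  13  13 109] z 49.0 [ 667.2 -109.9] [28. 29. 18.]
34 [425 235  24  23 429] z 45.0 [ 473.  -285.3] [54. 55. 16.]
34 [399 149  16  10 102] z 43.0 [511.6 264.1] [33. 33. 18.]
34 [420 161  18  11 105] z 42.0 [584. 270.] [32. 34. 18.]
34 [166 205  30  22 518] z 45.0 [ 472.9 -286.4] [59. 55. 15.]
34 [271 208  27  14 174] z 43.0 [ 571.  -103.5] [36. 49. 18.]
34 [346 222  29  15 189] z 43.0 [686.    1.2] [41. 47. 18.]
34 [298 234  16  17 229] z 49.0 [ 668.1 -111.7] [30. 29. 18.]
22 [ 283  155   69   67 3539] z 27.0 [454.2   6.9] [60. 60.  8.]
22 [  0 181  24  51 432] z 26.0 [ 472.9 -264.3] [46. 15.  9.]
```

View pics/w2.png

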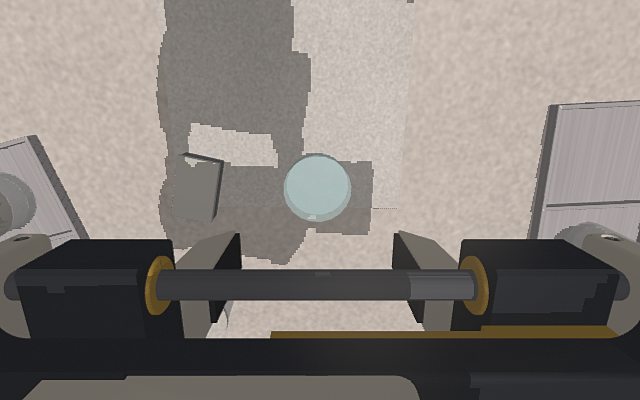

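The wrist view shows the dish at (317,187) between the fingers and the slide box at (195,187), untouched. The squat jar is at the wide bay's centre (473,-286), with its top at 45 mm. Now I grasp the dish at its lid.

{"method": "step_arm", "body": {
  "targets": [
    [[0.02,-0.001,0.001,0],[0.05,-0.002,0.002,0],[0.085,-0.002,0.002,0],[0.115,-0.002,0.002,0],[0.125,-0.002,0.002,0]]
  ]
}}

```text
time: 23.15
tool_pos: [453.7, 2.7, 21.2]
tcp_rot: [0.04, 1.545, 0.047]
contact_force: [-0.5, 0.3, 0.1]
grip_width: 78.2
```

{"method": "step_arm", "body": {
  "targets": [
    [[0,0,0,0],[0,0,0,0],[0,0,0,0],[0,0,0,0],[0,0,0,0]]
  ]
}}

```text
time: 23.57
tool_pos: [454.5, 2.3, 22.2]
tcp_rot: [0.022, 1.543, 0.028]
contact_force: [1.3, 0.2, -0.0]
grip_width: 78.1
```

{"method": "step_arm", "body": {
  "targets": [
    [[0,0.0025,0,0],[0.003,0.005,0,0],[0.006,0.005,0,0],[0.009,0.005,0,0],[0.009,0.005,0,0]]
  ]
}}

```text
time: 23.98
tool_pos: [454.4, 7.5, 12.7]
tcp_rot: [0.027, 1.544, 0.034]
contact_force: [0.0, -0.4, 0.1]
grip_width: 78.1
```

{"method": "step_arm", "body": {
  "targets": [
    [[0,0,0,0],[0,0,0,0],[0,0,0,0],[0,0,0,0],[0,0,0,0]]
  ],
  "jaw": 1
}}

```text
time: 24.4
tool_pos: [454.4, 7.5, 12.7]
tcp_rot: [0.027, 1.544, 0.034]
contact_force: [0.3, -0.8, -0.2]
grip_width: 59.5
```

{"method": "step_arm", "body": {
  "targets": [
    [[0,0,0,0],[0,0,0,0],[0,0,0,0],[0,0,0,0],[0,0,0,0]]
  ]
}}

```text
time: 24.82
tool_pos: [454.4, 7.5, 12.7]
tcp_rot: [0.027, 1.544, 0.034]
contact_force: [0.2, -0.6, -0.1]
grip_width: 59.0
```

{"method": "step_arm", "body": {
  "targets": [
    [[-0.015,0,0,0],[-0.035,0,0,0],[-0.06,0,0,0],[-0.08,0,0,0],[-0.08,0,0,0]]
  ]
}}

```text
time: 25.23
tool_pos: [454.4, 7.1, 96.0]
tcp_rot: [-0.01, 1.537, -0.003]
contact_force: [1.0, -0.5, -0.6]
grip_width: 59.2
```

{"method": "step_arm", "body": {
  "targets": [
    [[0,0.025,-0.002,0],[0,0.055,-0.005,0],[0,0.085,-0.009,0],[0,0.115,-0.013,0],[0,0.14,-0.016,0]]
  ]
}}

```text
time: 25.65
tool_pos: [436.4, 148.6, 94.6]
tcp_rot: [-0.01, 1.539, -0.003]
contact_force: [0.2, -0.4, -0.4]
grip_width: 59.3
```

{"method": "step_arm", "body": {
  "targets": [
    [[0,0.03,-0.003,0],[0,0.06,-0.006,0],[0,0.09,-0.009,0],[0,0.115,-0.012,0],[0,0.115,-0.012,0]]
  ]
}}

```text
time: 26.07
tool_pos: [422.7, 267.1, 93.4]
tcp_rot: [0.026, 1.539, 0.036]
contact_force: [0.1, -1.1, -0.0]
grip_width: 59.2
```

{"method": "step_arm", "body": {
  "targets": [
    [[0,0,0,0],[0,0,0,0],[0,0,0,0],[0,0,0,0],[0,0,0,0]]
  ]
}}

```text
time: 26.48
tool_pos: [422.9, 266.2, 93.3]
tcp_rot: [0.021, 1.539, 0.03]
contact_force: [0.2, 0.5, -0.8]
grip_width: 58.8
```

```bash
python3 -c "
from h import *
p,R,o=tool(); print(p,R.round(3),o['grip_width'],o['joint_positions'].round(2))"
```

```text
[422.94954052 266.19964475  93.32709371] [[ 0.032 -0.009  0.999]
 [ 0.001  1.     0.009]
 [-0.999  0.001  0.032]] 58.83389410442414 [ 0.42  0.44  1.8  -0.02  0.88 -1.15]
```

{"method": "step_arm", "body": {
  "targets": [
    [[0.01,0.001,0.001,0],[0.03,0.001,0.001,0],[0.05,0.001,0.001,0],[0.062,0.001,0.001,0],[0.062,0.001,0.001,0]]
  ]
}}

```text
time: 26.9
tool_pos: [424.4, 266.1, 28.6]
tcp_rot: [-0.05, 1.543, -0.042]
contact_force: [-0.7, -0.5, -0.6]
grip_width: 59.2
```

{"method": "step_arm", "body": {
  "targets": [
    [[0,0,0,0],[0,0,0,0],[0,0,0,0],[0,0,0,0],[0,0,0,0]]
  ]
}}

```text
time: 27.32
tool_pos: [424.8, 266.3, 29.2]
tcp_rot: [-0.029, 1.542, -0.021]
contact_force: [-0.0, -0.2, -0.9]
grip_width: 59.1
```

{"method": "step_arm", "body": {
  "targets": [
    [[0.004,0,0.001,0],[0.008,0,0.001,0],[0.0117,0,0.001,0],[0.0117,0,0.001,0],[0.0117,0,0.001,0]]
  ]
}}

```text
time: 27.73
tool_pos: [425.9, 266.2, 17.2]
tcp_rot: [-0.041, 1.543, -0.033]
contact_force: [-1.2, -0.2, 0.3]
grip_width: 59.3
```

{"method": "step_arm", "body": {
  "targets": [
    [[0,0,0,0],[0,0,0,0],[0,0,0,0],[0,0,0,0],[0,0,0,0]]
  ]
}}

```text
time: 28.15
tool_pos: [426.0, 266.2, 17.2]
tcp_rot: [-0.04, 1.543, -0.031]
contact_force: [0.0, -0.1, 0.1]
grip_width: 59.0
```

{"method": "step_arm", "body": {
  "targets": [
    [[0,0,0,0],[0,0,0,0],[0,0,0,0],[0,0,0,0],[0,0,0,0]]
  ],
  "jaw": 0.2
}}

```text
time: 28.57
tool_pos: [426.0, 266.2, 17.2]
tcp_rot: [-0.039, 1.543, -0.03]
contact_force: [-0.6, -0.2, -0.4]
grip_width: 73.5
```

{"method": "step_arm", "body": {
  "targets": [
    [[-0.02,0,0,0],[-0.055,0,0,0],[-0.09,0,0,0],[-0.12,0,0,0],[-0.12,0,0,0]]
  ]
}}

```text
time: 28.98
tool_pos: [425.5, 267.7, 143.0]
tcp_rot: [0.084, 1.533, 0.092]
contact_force: [1.0, 1.1, 0.5]
grip_width: 73.3
```

{"method": "step_arm", "body": {
  "targets": [
    [[0,-0.03,0.02,0],[0,-0.065,0.041,0],[0,-0.1,0.062,0],[0,-0.135,0.083,0],[0,-0.165,0.104,0]]
  ],
  "jaw": 0.3
}}

```text
time: 29.4
tool_pos: [531.3, 101.4, 146.2]
tcp_rot: [0.079, 1.533, 0.087]
contact_force: [0.9, 0.9, -0.7]
grip_width: 64.4
```

{"method": "step_arm", "body": {
  "targets": [
    [[0,-0.034,0.021,0],[0,-0.068,0.042,0],[0,-0.102,0.063,0],[0,-0.136,0.08,0],[0,-0.165,0.095,0]]
  ]
}}

```text
time: 29.82
tool_pos: [628.4, -65.4, 148.6]
tcp_rot: [0.073, 1.533, 0.081]
contact_force: [1.0, 0.2, -0.0]
grip_width: 64.4
```

{"method": "step_arm", "body": {
  "targets": [
    [[0,0,0,0],[0,0,0,0],[0,0,0,0],[0,0,0,0],[0,0,0,0]]
  ]
}}

```text
time: 30.23
tool_pos: [627.9, -63.9, 148.7]
tcp_rot: [0.082, 1.534, 0.091]
contact_force: [0.6, 0.1, -0.2]
grip_width: 64.4
```

```bash
python3 -c "
from h import *
p,R,o=tool(); print(p,R.round(3),o['grip_width'])
blobs('scene',[(22,36)]);print(); blobs('top',[(20,36)],'t2'); print();blobs('wrist',[(44,58)],mn=200)"
```

```text
[627.8794065  -63.85413933 148.66064443] [[ 0.037 -0.009  0.999]
 [ 0.003  1.     0.009]
 [-0.999  0.003  0.037]] 64.37426827711047
22 [373 137  23  14 259] z 29.0 [426.4 263.7] [62. 60. 10.]
22 [398 154  16   9  72] z 29.0 [511.  264.1] [33. 31. 14.]
22 [419 166  17  10  84] z 29.0 [583.9 270.6] [34. 32. 14.]
22 [271 214  27  11 133] z 29.0 [ 569.2 -103.8] [36. 48. 14.]
22 [168 218  28  14 134] z 29.0 [ 488.5 -287.9] [26. 51. 14.]
22 [346 229  28  13 145] z 29.0 [685.2   1.5] [41. 46. 14.]
22 [296 246  20  12 153] z 25.0 [ 670.7 -111.1] [37. 37. 14.]

20 [200 251  25  24 487] z 30.0 [425.6 265. ] [56. 58. 15.]

44 [367 215  57  38 357] z 51.0 [664.1   1. ] [32. 45. 14.]
44 [244 218  36  35 833] z 52.0 [ 667.  -109.5] [29. 28. 10.]
```

View pics/t2.png

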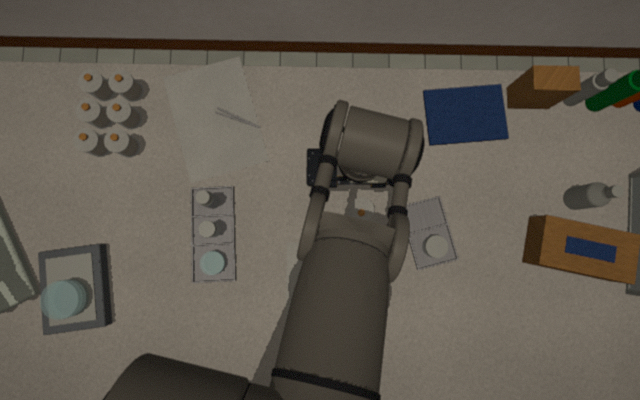

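The top view shows the dish, tall jar and can in tray3 at (212,263), (206,229) and (204,199), and the squat jar in tray2 at (436,245). Last is the eyepiece at (667,-110).

{"method": "step_arm", "body": {
  "targets": [
    [[0,-0.018,0.014,0],[0,-0.036,0.027,0],[0,-0.046,0.035,0],[0.025,-0.046,0.035,0],[0.05,-0.046,0.035,0]]
  ]
}}

```text
time: 30.8
tool_pos: [667.0, -110.5, 101.3]
tcp_rot: [0.032, 1.529, 0.04]
contact_force: [1.0, -0.1, -1.2]
grip_width: 64.2
```

{"method": "step_arm", "body": {
  "targets": [
    [[0,0,0,0],[0,0,0,0],[0,0,0,0],[0,0,0,0],[0,0,0,0]]
  ]
}}

```text
time: 31.22
tool_pos: [667.8, -110.5, 103.2]
tcp_rot: [0.01, 1.526, 0.019]
contact_force: [-0.4, 0.4, 0.9]
grip_width: 64.4
```

{"method": "step_arm", "body": {
  "targets": [
    [[0.02,0,-0.002,0],[0.04,0,-0.004,0],[0.06,0,-0.004,0],[0.07,0,-0.004,0],[0.07,0,-0.004,0]]
  ]
}}

```text
time: 31.63
tool_pos: [665.8, -110.1, 31.2]
tcp_rot: [0.036, 1.529, 0.045]
contact_force: [-0.2, -0.4, 1.0]
grip_width: 64.5
```

{"method": "step_arm", "body": {
  "targets": [
    [[0,0,0,0],[0,0,0,0],[0,0,0,0],[0,0,0,0],[0,0,0,0]]
  ]
}}

```text
time: 32.05
tool_pos: [666.3, -110.2, 32.2]
tcp_rot: [0.024, 1.528, 0.033]
contact_force: [-0.1, -0.3, -0.6]
grip_width: 64.7
```

{"method": "step_arm", "body": {
  "targets": [
    [[0.002,0,0,0],[0.004,0,0,0],[0.004,0,0,0],[0.004,0,0,0],[0.004,0,0,0]]
  ]
}}

```text
time: 32.47
tool_pos: [666.4, -110.2, 28.1]
tcp_rot: [0.026, 1.528, 0.035]
contact_force: [0.0, 0.6, -0.2]
grip_width: 64.1
```

{"method": "step_arm", "body": {
  "targets": [
    [[0,0,0,0],[0,0,0,0],[0,0,0,0],[0,0,0,0],[0,0,0,0]]
  ],
  "jaw": 1
}}

```text
time: 32.88
tool_pos: [666.4, -110.2, 28.1]
tcp_rot: [0.027, 1.528, 0.036]
contact_force: [0.4, -0.0, 0.2]
grip_width: 35.5
```

{"method": "step_arm", "body": {
  "targets": [
    [[0,0,0,0],[0,0,0,0],[0,0,0,0],[0,0,0,0],[0,0,0,0]]
  ]
}}

```text
time: 33.3
tool_pos: [666.4, -110.2, 28.1]
tcp_rot: [0.026, 1.528, 0.035]
contact_force: [0.3, 0.0, -0.1]
grip_width: 29.7
```

{"method": "step_arm", "body": {
  "targets": [
    [[-0.02,0,0,0],[-0.045,0,0,0],[-0.075,0,0,0],[-0.095,0,0,0],[-0.095,0,0,0]]
  ]
}}

```text
time: 33.72
tool_pos: [664.8, -111.1, 128.6]
tcp_rot: [-0.03, 1.519, -0.021]
contact_force: [1.1, -0.5, -0.2]
grip_width: 29.5
```

{"method": "step_arm", "body": {
  "targets": [
    [[0,-0.025,-0.018,0],[0,-0.055,-0.041,0],[0,-0.085,-0.063,0],[0,-0.115,-0.085,0],[0,-0.145,-0.107,0]]
  ]
}}

```text
time: 34.13
tool_pos: [557.7, -257.7, 122.3]
tcp_rot: [-0.016, 1.521, -0.006]
contact_force: [0.0, -1.0, -0.1]
grip_width: 29.2
```

{"method": "step_arm", "body": {
  "targets": [
    [[0,0,0,0],[0,0,0,0],[0,0,0,0],[0,0,0,0],[0,0,0,0]]
  ]
}}

```text
time: 34.55
tool_pos: [558.4, -256.4, 122.1]
tcp_rot: [-0.01, 1.521, 0.001]
contact_force: [-0.3, -0.0, -1.5]
grip_width: 29.2
```

```bash
python3 -c "
from h import *
p,R,o=tool(); print(p,R.round(3),o['grip_width'],o['joint_positions'].round(2))"
```

```text
[ 558.42485575 -256.43650451  122.06612497] [[ 0.05  -0.011  0.999]
 [ 0.     1.     0.011]
 [-0.999 -0.001  0.05 ]] 29.232551908323536 [-0.57  0.57  1.45  0.03  1.07 -2.17]
```

{"method": "step_arm", "body": {
  "targets": [
    [[0.01,-0.004,-0.005,0],[0.03,-0.0075,-0.01,0],[0.055,-0.0075,-0.01,0],[0.075,-0.0075,-0.01,0],[0.075,-0.0075,-0.01,0]]
  ]
}}

```text
time: 34.97
tool_pos: [550.7, -261.5, 42.5]
tcp_rot: [0.086, 1.527, 0.099]
contact_force: [-0.5, 0.2, -0.6]
grip_width: 29.0
```

{"method": "step_arm", "body": {
  "targets": [
    [[0,0,0,0],[0,0,0,0],[0,0,0,0],[0,0,0,0],[0,0,0,0]]
  ]
}}

```text
time: 35.38
tool_pos: [551.3, -261.8, 43.7]
tcp_rot: [0.056, 1.525, 0.069]
contact_force: [0.8, -0.2, -0.6]
grip_width: 29.3
```

{"method": "step_arm", "body": {
  "targets": [
    [[0.004,-0.002,0,0],[0.008,-0.002,0,0],[0.0107,-0.002,0,0],[0.0107,-0.002,0,0],[0.0107,-0.002,0,0]]
  ]
}}

```text
time: 35.8
tool_pos: [551.6, -263.7, 32.6]
tcp_rot: [0.068, 1.526, 0.081]
contact_force: [-1.0, -0.3, -0.4]
grip_width: 29.4
```

{"method": "step_arm", "body": {
  "targets": [
    [[0,0,0,0],[0,0,0,0],[0,0,0,0],[0,0,0,0],[0,0,0,0]]
  ]
}}

```text
time: 36.22
tool_pos: [551.6, -263.7, 32.7]
tcp_rot: [0.067, 1.526, 0.08]
contact_force: [-0.8, -0.5, -0.2]
grip_width: 29.4
```

{"method": "step_arm", "body": {
  "targets": [
    [[0,0,0,0],[0,0,0,0],[0,0,0,0],[0,0,0,0],[0,0,0,0]]
  ],
  "jaw": 0.3
}}

```text
time: 36.63
tool_pos: [551.7, -263.7, 32.7]
tcp_rot: [0.065, 1.525, 0.078]
contact_force: [-0.3, 0.5, -0.6]
grip_width: 58.1
```

{"method": "step_arm", "body": {
  "targets": [
    [[-0.02,0,0,0],[-0.055,0,0,0],[-0.09,0,0,0],[-0.12,0,0,0],[-0.12,0,0,0]]
  ]
}}

```text
time: 37.05
tool_pos: [549.0, -266.0, 159.7]
tcp_rot: [-0.07, 1.516, -0.057]
contact_force: [0.8, 0.2, 0.7]
grip_width: 64.2
```

{"method": "step_arm", "body": {
  "targets": [
    [[0,0.02,-0.01,0],[0,0.05,-0.03,0],[0,0.085,-0.05,0],[0,0.12,-0.07,0],[0,0.15,-0.09,0]]
  ]
}}

```text
time: 37.47
tool_pos: [455.6, -115.3, 153.7]
tcp_rot: [-0.059, 1.516, -0.046]
contact_force: [0.4, 0.6, 0.6]
grip_width: 63.9
```

{"method": "step_arm", "body": {
  "targets": [
    [[0,0,0,0],[0,0,0,0],[0,0,0,0],[0,0,0,0],[0,0,0,0]]
  ]
}}

```text
time: 37.88
tool_pos: [456.4, -116.4, 153.6]
tcp_rot: [-0.066, 1.516, -0.054]
contact_force: [-0.6, 0.8, 0.2]
grip_width: 64.1
```

```bash
python3 -c "
from h import *
p,R,o=tool(); print(p,o['grip_width'],o['contact_force'],o['dq'].round(3))
for n,s in(('top','t3'),('scene','s3')): print(n); blobs(n,[(17,58),(58,80),(85,108)],s)"
```

```text
[ 456.3735635  -116.42792379  153.63299753] 64.06702435163955 [-0.64973533  0.75196733  0.23135265] [-0.001  0.001  0.008 -0.     0.001 -0.002]
top
17 [208 193  12  15  67] z 38.0 [578.6 268.5] [34. 24. 38.]
17 [417 206  18  16 216] z 51.0 [ 553.7 -261.2] [38. 35. 41.]
17 [211 222  10  15  63] z 38.0 [507.9 257.4] [36. 14. 41.]
17 [428 235  21  20 239] z 45.0 [ 476.9 -291.1] [46. 45. 27.]
17 [200 251  25  24 490] z 29.0 [425.7 265.4] [56. 58. 17.]
58 [307 149  24  24 472] z 66.0 [677.2   6.5] [59. 56. 16.]
58 [201 191  15  16  64] z 74.0 [578.8 269.2] [35. 28. 20.]
58 [350 197  24  25 481] z 66.0 [559.5 -99. ] [59. 56. 14.]
58 [198 220  18  17 239] z 74.0 [508.5 269.3] [38. 39. 19.]
85 [196 190  15  14 168] z 98.0 [580.3 274.3] [31. 30. 16.]
scene
17 [373 137  23  16 295] z 29.0 [427.3 264.4] [59. 63. 15.]
17 [398 147  18  18 224] z 39.0 [511.5 264.9] [33. 35. 41.]
17 [419 159  19  19 240] z 38.0 [584.4 270. ] [33. 32. 41.]
17 [251 185  21  18 256] z 20.0 [ 456.4 -104.8] [62. 45.  6.]
17 [166 205  31  29 689] z 45.0 [ 472.6 -286.3] [60. 55. 31.]
17 [270 205  28  22 398] z 39.0 [ 570.5 -103.4] [38. 50. 41.]
17 [346 219  29  25 420] z 38.0 [685.4   0.8] [41. 46. 41.]
17 [196 225  22  26 447] z 39.0 [ 555.4 -264.1] [38. 39. 39.]
58 [400 137  17  13 187] z 73.0 [509.3 267.1] [42. 40. 18.]
58 [422 150  18  14 150] z 69.0 [583.6 270.2] [33. 33. 22.]
58 [269 191  30  21 490] z 66.0 [559.7 -99.4] [61. 59. 15.]
58 [346 206  31  22 548] z 66.0 [677.2   6.4] [61. 60. 16.]
85 [425 141  15  12 151] z 98.0 [580.2 273.9] [35. 36. 16.]
```

View pics/s3.png

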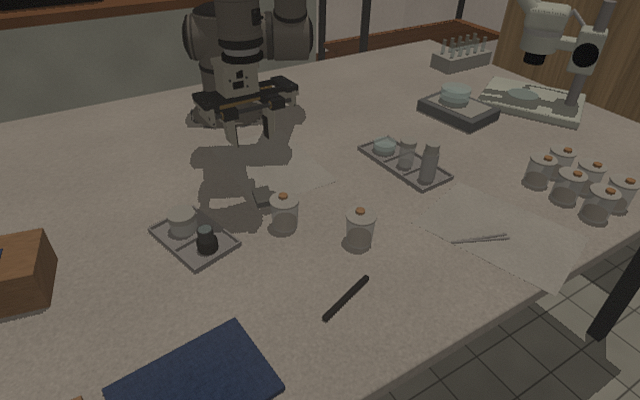

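View pics/t3.png

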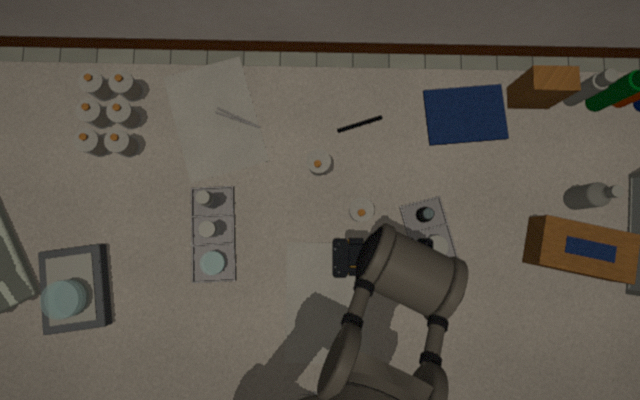

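All five things stand upright in their bays: tray3 at (384,146), (407,152) and (429,163) in the scene view, and tray2's squat jar at (182,222) and eyepiece at (207,239). The cups and slide box have not moved, and the arm is clear.

```bash
python3 -c "
from h import *
print(bot.close_job())"
```

```text
the job is handed in; nothing more can be done
None
```

Both kits are made up and the job is handed in at about 38 s of the 128 s allowed; the close call gave no verdict. Each of the five things was picked up once and placed on the first try.

**Positions:** on the last depth checks, every placed thing was within about 5 mm of its bay centre (world frame, mm):

| Thing | Measured | Bay centre |
|---|---|---|
| Dish | (426, 265) | (426, 267) |
| Tall jar | (509, 269) | (508, 272) |
| Can | (580, 274) | (580, 277) |
| Squat jar | (473, -286) | (473, -286) |
| Eyepiece | (554, -263) | (552, -264) |

- **Upright and seated:** every top was 2–4 mm above the thing's own height, which fits standing on the 4 mm tray floor. I judged uprightness from the pictures and these heights; I did not measure an angle.
- **Bystanders:** both cups and the slide box were within about 2 mm of where they started.
- **Arm:** it was clear of everything at the end, with under 1 N at the wrist.

**Discrepancies:**
- The tool's tilt drifted to about 3° over the run. It changed by less than 1° between each pick and its placing, so the things stayed upright.
- In the final top view the arm hid part of the squat jar and all of the slide box. Their last positions come from the scene camera, and for the squat jar also from an earlier clear top view.

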